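# Level the sprung parts shelf with a spirit level and hold it down

### The job

Stand the red spirit level along the black strip on the grey shelf, centred between the two metal stops, and let go of it. Then push the green-handled levelling foot all the way down to its stop and, keeping it pressed, turn it clockwise (seen from above) until the bubble sits centred between the two black lines. Finish while still holding the foot pressed down with the bubble centred; leave the turntable's things and the door stop alone.

Things in the scene. Friction and masses are not known exactly. Their poses are not given: they have to be found in the camera images.
- level_mid (a point): Centre (half-way up) of the loose red spirit level, a bar 170 mm long (x), 24 mm thick (y), 44 mm tall (z), about 240 g, standing on edge on the table at the start. Black end bands; on its top a yellow-green window with two black lines 17 mm either side of the middle and a white bubble 22 mm long. Either end may face the foot.
- bubble (a joint): Position (m) of the bubble's middle along the level's x axis: 0 = centred between the lines, limits +-0.027. It drifts to the higher end, 1.3 mm per 0.001 rad of tilt, and takes about 2 s to settle. With the level set on the shelf it begins at the end nearer the foot, as that end is too high.
- seat (a point): Middle of the black strip (34 x 194 mm) on top of the grey shelf (340 x 130 mm, top about 70 mm above the table, hinged at its -y end): the level's underside belongs here. y runs along the strip towards the foot, whose axis is 180 mm away, x across, z up. Aluminium stops 10 mm high and 60 mm wide stand across both ends, inner faces 194 mm apart: 12 mm free at each end of a centred level.
- foot: Head of the levelling foot on the shelf's free end. Origin: on the turning axis, at the underside of its black disc (68 mm across, 12 mm thick), z up. On the disc stands a green bar 56 mm long (x), 14 mm thick (y), from 12 to 42 mm above the origin: pinch it across its thickness from above, fingertips pushing on the disc's top. Needs about 0.12 N m to turn; stays where left.
- foot_grip (a point): Point on the foot's turning axis inside the green bar, 33 mm above the disc's underside (axes as foot). 1 rad clockwise from above sinks the head about 5.6 mm and tilts the shelf 0.02 rad, moving the bubble about 26 mm away from the foot's end. From the start, 0.3 to 1.3 rad clockwise is needed with the head pressed down.
- sprung (a joint): How far the shelf's sprung free end is pressed down, as an angle (rad): 0 = sprung up (not pressed), 0.02 = down on the foot's stop. At the foot that is about 5.5 mm of travel, taking about 1 N to start and 6 to 8 N to reach the stop (push with some 10 to 15 N to be sure); it springs up when let go. Single readings are noisy.
- level: The same spirit level; origin at the centre of its underside.
- jar: Glass jar with steel lid, 64 mm across, 85 mm tall, on the white turntable (220 mm across, top 20 mm above the table, fixed in place). Bystander. Origin under its centre.
- tin: Steel washer tin, 70 mm across, 46 mm tall, on the turntable. Bystander. Origin under its centre.
- case: Yellow plastic wall anchor case, 70 x 50 x 26 mm, on the turntable. Bystander. Origin under its centre.
- doorstop: Silver aluminium door stop, 44 mm across, 30 mm tall, standing on the table. Bystander. Origin under its centre.
There are look-alikes about, which are no part of the job. What is meant by the level is not blue, and is the smaller of those in its own colour.

How it is judged (in metres and radians):
On the way, in this order (a step that is already met when the one before it is completed fails the run):
1. the level stands on the strip, centred between the stops, and is let go (x of level_mid in the frame of seat between -0.012 and 0.012 m and y of level_mid in the frame of seat between -0.009 and 0.009 m and z of level_mid in the frame of seat between 0.018 and 0.026 m and angle between the x axis of level_mid and the y axis of seat, either way round below 0.12 rad and angle between level_mid's own z axis and vertical below 0.12 rad and contact force between the arm and level below 0.1 N and contact force between level and shelf above 0.5 N), for 0.3 s.
2. the foot is gripped and pressed to its stop with the bubble centred (all of step 1 and value of joint bubble between -0.005 and 0.005 m and value of joint sprung above 0.0165 rad and contact force between the fingers and foot above 3 N), for 0.5 s.
At the end, for the whole second after the job is handed in: Level upright on the strip, untouched, within 9 mm along, 12 mm across and 7 degrees of the strip's middle; fingers on the foot with 3 N or more; shelf end pressed to over 0.0165 of its 0.02 rad; bubble within 5 mm of centre, with the robot still holding (all of step 2); the arm keeps its last pose, push and grip.
It fails at once if the jar is disturbed (moved over 25 mm) (distance of jar from where it was at the start of the episode above 0.025 m).
It fails at once if the washer tin is disturbed (moved over 25 mm) (distance of tin from where it was at the start of the episode above 0.025 m).
It fails at once if the anchor case is disturbed (moved over 25 mm) (distance of case from where it was at the start of the episode above 0.025 m).
It fails at once if the door stop is disturbed (moved over 25 mm) (distance of doorstop from where it was at the start of the episode above 0.025 m).
It also fails if it takes over 64 s, if anything falls off the work surface, if the arm or the gripper's body presses on something with over 40 N, if the wrist force passes 120 N, or if a joint passes its speed limit or range.

### The arm

A 6-joint arm with a two-finger parallel gripper is mounted at the origin on the work surface. World frame = base frame: x ahead of the robot, y to its left, z up, the work surface at z = 0. Lengths are in mm, angles in degrees, forces in N, time in s.
With the tool pointing down it reaches from about 325 to 1000 mm from the base axis. Payload 5.1 kg.
Tool frame: the origin (TCP) lies midway between the tips of the shut fingers; the grasp point (between the pads) lies 19 mm behind it (bot.tcp_to_grasp is the distance from the TCP to the grasp point, in mm); z points along the fingers, y is the line along which they close (so a half turn about z gives the same grasp; the last joint's range is limited). The gripper opens to 85 mm and grips with 20 to 120 N. Pads are 22 mm wide; open, the fingers measure 114 mm over their backs; the gripper's body (76 mm by 85 mm) begins 54 mm behind the grasp point. The pads swing forward as they close: fully open they stand 13 mm farther back than shut.
Start: joints at [-69.878, 7.093, 94.555, -0, 78.352, -4.733], TCP at [273.177, -589.796, 231.322] pointing down, gripper open.
Joint ranges: [-149.61, 149.61], [-58.7, 133.49], [1.44, 155.28], [-77.14, 257.14], [18.33, 153.61], [-166.67, 166.67]. Speed limits (degrees/s): [147.25, 147.25, 180, 180, 180, 180].

### API

Orientations are given as [roll, pitch, yaw] about the fixed x, y, z axes, in that order (R = Rz(yaw) Ry(pitch) Rx(roll)).
In Python, from rig import observe, camera, calibration, hand_in, bot gives the robot as it stands.
- The arm moves only by the tool step_arm, never from a script. Its argument "increments" is text: rows parted by semicolons, each of 7 numbers parted by spaces: the shift along the tool's x, y, z in m, then the turn, a rotation vector about the tool's x, y, z in degrees, then the closure in counts, from 0 (fully open) to 255 (shut). In form: x y z wx wy wz claw; .... A call has 1 to 12 rows; each row is the pose to reach, as a shift and turn from the pose commanded when the call began, along the tool's axes at that moment; what a row does not reach only later rows make up. A row lasts 1/10 s, in which the tool goes at most 50 mm and 8.59 degrees, less where a joint would pass 70% of its speed; a pose out of reach is approached as far as the arm can. A call with a gripper value outside its range is refused whole. The fingers move at their own pace and stop on an object; "grip_force" is the grip in N (left out, the last holds). Time passes only in rows, so rows that repeat a pose let the fingers close. It gives the time, the measured TCP pose, the force, the opening and the grip force at its end, in the units of the state.
- observe(): the state, without advancing time (a new reading comes with each control period).
- camera(name): name is "scene" or "top" or "wrist"; returns the picture (384x512x3 uint8, red, green, blue); there is no depth.
- calibration(name): a dict with "fx", "fy", "cx", "cy" (pixels), "R" (3x3) and "t" (3): a world point X has camera coordinates R X + t; the wrist camera has in their place "mount" (4x4, takes a point from camera to tool coordinates, whose origin is the TCP and whose axes are the flange's). Camera axes: x right, y down, z forward; pixel columns grow to the right and rows downward; lengths in mm; the calibration is good to about 2 mm. A picture is of the moment at which its call begins: read the wrist's pose just before it. calibration takes no time and is no camera call.
- hand_in(): hands the job in; it is judged then, once.
The state is a dict: "time": time; "qpos": joint angles; "qd": joint speeds; "joint_efforts": joint torques, N m; "eef_pos": TCP position; "tcp_rot": TCP orientation; "contact_force": force on the tool from outside, world axes, zero at the start; "ft_torque": the same for the moment, N m; "gripper_width": finger opening in mm; "gripper_force": force on a finger pad.
Only numpy, scipy, OpenCV 4.12 (cv2) and the standard library are available. Lean on these libraries where they do the work, as an engineer would, in place of code of your own. Each camera call takes 0.05 s, during which the arm holds its last target. There are 200 camera calls.

## Working session

There is one attempt and no reset: what is moved stays moved. The work goes in short steps, Python scripts to look and compute and a tool call to move; the robot and the scene stay as the last step left them, time stands still between calls to the robot, and variables do not carry over. Pictures are saved under pics/ and viewed, at most 10 in all, crops included, and the job is handed in when it is done.

Besides the shell and the picture viewer there is one more tool, called after ">>>" as a command line: name --argument value ..., lists and objects as JSON in quotes. step_arm: Moves the arm, as the interface text tells. Its arguments: {"type":"object","properties":{"increments":{"type":"string"},"grip_force":{"type":"number"}},"required":["increments"]}

```bash
mkdir -p pics; ls
python3 - <<'E'
from rig import *
import cv2, numpy as np
s=observe(); print(s)
ims=[camera(n)[:,:,::-1] for n in("scene","top")]
for n,i in zip(("scene","top"),ims): cv2.imwrite(f"pics/{n}0.png",i); c=calibration(n); print(n,c)
print(calibration("wrist"))
a=np.hstack(ims); cv2.imwrite("pics/both0.png",cv2.resize(a,(800,300),interpolation=cv2.INTER_AREA))
E
```

```text
pics
{'time': 0.0, 'qpos': array([-6.98772578e+01,  7.13457580e+00,  9.46330916e+01, -5.57362380e-04,
        7.83503577e+01, -4.73318911e+00]), 'qd': array([-0.0135565 , -0.03994539,  0.05825422, -0.00882091,  0.06907439,
        0.04474503]), 'joint_efforts': array([-2.41147764e-04, -4.23607635e+01, -3.65455985e+01, -7.54072721e-05,
        6.88671353e-03, -2.34996129e-06]), 'eef_pos': array([ 272.97923659, -589.24272539,  230.05102148]), 'tcp_rot': array([-1.79882332e+02, -9.19514034e-03,  2.48560350e+01]), 'contact_force': array([ 0.57777344,  0.17742076, -0.0399894 ]), 'ft_torque': array([ 0.01225145, -0.04277365,  0.00334794]), 'gripper_force': 0.0, 'gripper_width': 85.31427912401864}
scene {'fx': 412.58760173736175, 'fy': 412.58760173736175, 'cx': 247.52291640260614, 'cy': 193.12914979614996, 'R': array([[-0.78041858,  0.62523649, -0.00511605],
       [ 0.42514472,  0.52462929, -0.73757445],
       [-0.45847443, -0.57779187, -0.67524644]]), 't': array([ 437.73516736, -114.84979208, 1539.17525937])}
top {'fx': 408.75874181808945, 'fy': 408.75874181808945, 'cx': 246.0959281884409, 'cy': 191.59550604266542, 'R': array([[ 0.01878496, -0.99972603,  0.01396356],
       [-0.99469779, -0.0200992 , -0.10085801],
       [ 0.10111103, -0.01199491, -0.99480284]]), 't': array([-109.44490564,  496.19028995, 1289.86490862])}
{'fx': 279.7941130456958, 'fy': 279.7941130456958, 'cx': 250.70805693163578, 'cy': 194.84736255966197, 'mount': array([[-3.73713906e-04, -9.49804810e-01, -3.12842906e-01,
         8.02767712e+01],
       [ 9.99999629e-01, -1.12322312e-04, -8.53557778e-04,
         3.19517767e-01],
       [ 7.75574045e-04, -3.12843109e-01,  9.49804500e-01,
        -1.41556430e+02],
       [ 0.00000000e+00,  0.00000000e+00,  0.00000000e+00,
         1.00000000e+00]])}
```

Run:
```python
import cv2
cv2.imwrite("pics/top0b.png",cv2.resize(cv2.imread("pics/top0.png"),(800,600),interpolation=cv2.INTER_CUBIC))
```

```text
(no output)
```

View pics/top0b.png

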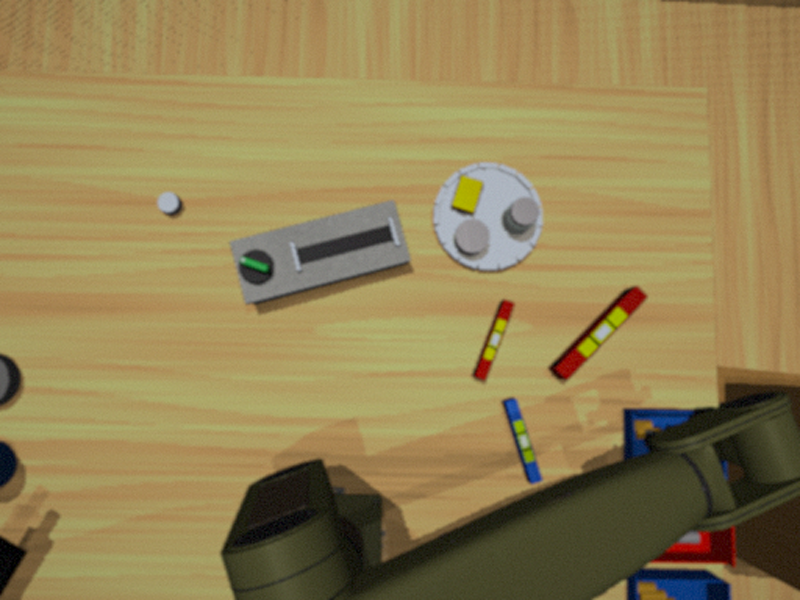

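View pics/scene0.png

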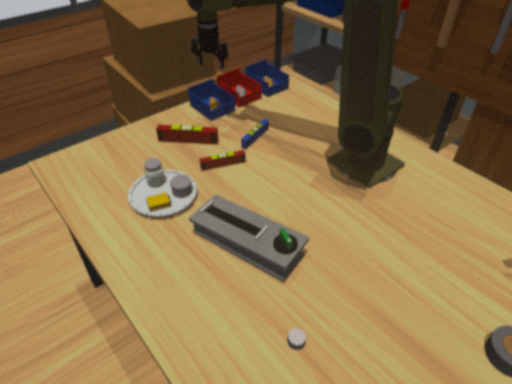

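The top view (enlarged 1.56x) shows three levels: small red at (493,340), larger red at (598,333) and blue at (521,440). The small red one fits, as it is not blue and is the smaller of the two reds. The shelf strip is near (346,245), the green foot bar near (256,265), the turntable near (488,217) and the door stop at (169,204). The scene view agrees.

Next I'll confirm with a crop and measure.

```bash
cat > h.py <<'E'
import numpy as np, cv2
from rig import *
def ray(cal,px):
    d=np.array([(px[0]-cal['cx'])/cal['fx'],(px[1]-cal['cy'])/cal['fy'],1.]); R=np.array(cal['R']);t=np.array(cal['t'])
    return -R.T@t, R.T@d
def onz(cal,px,z):
    o,d=ray(cal,px); return o+d*(z-o[2])/d[2]
def tri(c1,p1,c2,p2):
    o1,d1=ray(c1,p1);o2,d2=ray(c2,p2)
    k=np.linalg.lstsq(np.c_[d1,-d2],o2-o1,rcond=None)[0]
    a,b=o1+k[0]*d1,o2+k[1]*d2; return (a+b)/2,np.linalg.norm(a-b)
def blobs(img,lo,hi,roi,amin=10):
    "HSV mask blobs in roi (x0,y0,x1,y1): centre, minAreaRect, area"
    x0,y0,x1,y1=roi; hsv=cv2.cvtColor(img,cv2.COLOR_BGR2HSV)[y0:y1,x0:x1]
    m=cv2.inRange(hsv,np.array(lo),np.array(hi))
    cs,_=cv2.findContours(m,cv2.RETR_EXTERNAL,cv2.CHAIN_APPROX_NONE,offset=(x0,y0)); out=[]
    for c in cs:
        r=cv2.minAreaRect(c); n=cv2.contourArea(c)
        if n>=amin: out.append((n,r,cv2.boxPoints(r)))
    return sorted(out,key=lambda o:-o[0])
def wristcal():
    s=observe(); from scipy.spatial.transform import Rotation as Ro
    T=np.eye(4);T[:3,:3]=Ro.from_euler('xyz',s['tcp_rot'],degrees=True).as_matrix();T[:3,3]=s['eef_pos']
    c=dict(calibration('wrist'));M=np.linalg.inv(T@np.array(c['mount']));c['R']=M[:3,:3];c['t']=M[:3,3];return c
E
python3 - <<'E'
from h import *
top=cv2.imread("pics/top0.png");ct=calibration("top");sc=cv2.imread("pics/scene0.png");cs=calibration("scene")
cv2.imwrite("pics/crop.png",np.vstack([cv2.resize(top[165:320,270:430],None,fx=3.5,fy=2.0)[:300],cv2.resize(sc[100:280,140:320],(560,290))]))
roi=(295,180,335,250)
for nm,lo,hi in(("yel",(20,150,110),(45,255,255)),):
    for n,r,b in blobs(top,lo,hi,roi): print(nm,n,r,onz(ct,r[0],44).round(1))
hsv=cv2.cvtColor(top,cv2.COLOR_BGR2HSV)
# level: saturated dark or yellow-green vs wood
print("wood",hsv[240,350],"level",hsv[200,324],hsv[218,316],hsv[212,318])
m=((hsv[...,0]<6)|(hsv[...,0]>172))&(hsv[...,1]>150); m=m.astype('uint8');mm=np.zeros_like(m);mm[185:250,295:335]=m[185:250,295:335]
p=cv2.findNonZero(mm);r=cv2.minAreaRect(p);print("red",r,[onz(ct,q,44)[:2].round(1) for q in cv2.boxPoints(r)],onz(ct,r[0],44).round(1))
for n,r,b in blobs(top,(45,120,60),(85,255,255),(140,140,200,200)): print("foot top",n,r,onz(ct,r[0],115).round(1))
for n,r,b in blobs(sc,(45,120,60),(85,255,255),(250,200,320,270)): print("foot sc",n,r)
for n,r,b in blobs(top,(0,0,0),(180,255,75),(150,125,265,200),40): print("dark",n,r,onz(ct,r[0],78).round(1),[onz(ct,q,78)[:2].round(1) for q in b])
E
```

```text
yel 55.0 ((313.25, 224.75001525878906), (7.273237228393555, 10.11928653717041), 18.43494987487793) [ 395.5 -313.4   44. ]
yel 54.5 ((319.4657287597656, 208.9246826171875), (7.139510154724121, 10.299620628356934), 20.556047439575195) [ 445.9 -333.    44. ]
wood [ 18 127 175] level [  1 241 143] [108  27 192] [ 32 189 139]
red ((315.54376220703125, 217.2057342529297), (6.926174640655518, 51.971588134765625), 20.725557327270508) [array([ 346.2, -281.6]), array([ 501. , -339.5]), array([ 493.6, -360.1]), array([ 339., -302.])] [ 419.5 -320.6   44. ]
foot top 67.5 ((163.5, 169.00001525878906), (16.127614974975586, 5.375871658325195), 18.434947967529297) [552.5 151.  115. ]
foot sc 67.5 ((285.96697998046875, 237.74058532714844), (20.10561752319336, 6.993257999420166), 60.945396423339844)
dark 500.5 ((220.16921997070312, 156.213623046875), (9.4635591506958, 59.93587875366211), 75.57923126220703) [602.1 -16.3  78. ] [array([591. ,  77.3]), array([ 642.1, -102.3]), array([ 613.2, -110.2]), array([562.3,  69.1])]
dark 228.0 ((163.5, 170.5), (21.0, 21.0), 90.0) [553.4 158.   78. ] [array([585.7, 191.8]), array([587.1, 126.7]), array([521.3, 124.3]), array([520., 189.])]
```

View pics/crop.png

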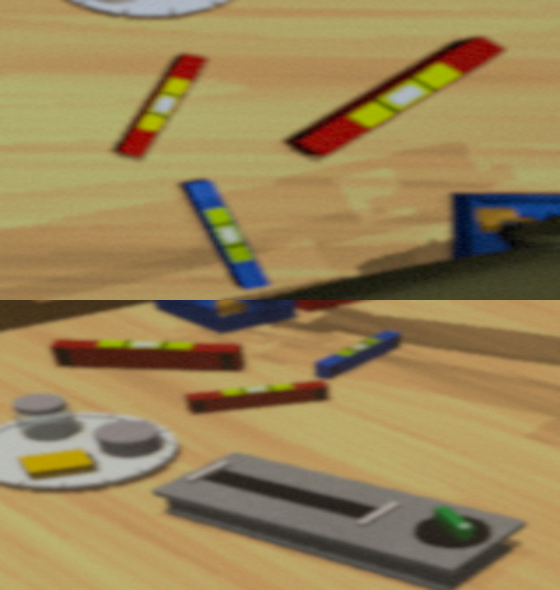

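The crop confirms it: the small red level is clearly shorter than the other red one, with the window in the middle. It measures about 165x22 mm at (420,-321), against 170x24 mm given. I'll hover over it.

>>> step_arm --increments "0.246 -0.1815 0.070 0 0 45.8 0;0.246 -0.1815 0.070 0 0 45.8 0;0.246 -0.1815 0.070 0 0 45.8 0;0.246 -0.1815 0.070 0 0 45.8 0;0.246 -0.1815 0.070 0 0 45.8 0;0.246 -0.1815 0.070 0 0 45.8 0;0.246 -0.1815 0.070 0 0 45.8 0;0.246 -0.1815 0.070 0 0 45.8 0;0.246 -0.1815 0.070 0 0 45.8 0;0.246 -0.1815 0.070 0 0 45.8 0" --grip_force 40

```text
time: 1.1
eef_pos: [419.9, -322.7, 161.7]
tcp_rot: [180.0, -0.0, -21.0]
contact_force: [-0.5, -0.9, -0.3]
gripper_width: 85.5
gripper_force: 0.0
```

```bash
cat > lv.py <<'E'
from h import *
def level(img,c,z,roi=(0,0,512,384)):
    "level top from the yellow windows: centre, yaw"
    b=blobs(img,(22,140,90),(45,255,255),roi,60)[:6]
    P=[onz(c,r[0],z) for n,r,q in b]; return [(n,[round(float(v),1) for v in r[0]],p.round(1)) for (n,r,q),p in zip(b,P)]
E
python3 - <<'E'
from lv import *
c=wristcal(); im=camera("wrist")[:,:,::-1].copy(); s=observe()
cv2.imwrite("pics/w1.png",im); print(s['time'],s['eef_pos'].round(1),s['tcp_rot'].round(2))
for l in level(im,c,44): print(l)
hsv=cv2.cvtColor(im,cv2.COLOR_BGR2HSV); m=(((hsv[...,0]<7)|(hsv[...,0]>170))&(hsv[...,1]>150)&(hsv[...,2]>90)).astype('uint8')
n,lab,st,ce=cv2.connectedComponentsWithStats(m)
for i in range(1,n):
    if st[i,4]>100: print(st[i],ce[i].round(1),onz(c,ce[i],44).round(1))
E
```

```text
1.15 [ 419.8 -322.9  161.8] [ 1.7997e+02 -3.0000e-02 -2.1030e+01]
(1288.0, [459.0, 135.1], array([ 400.6, -518.8,   44. ]))
(858.0, [491.3, 85.3], array([ 433.6, -550.8,   44. ]))
(577.0, [252.0, 188.5], array([ 420.8, -324.6,   44. ]))
(496.0, [252.5, 158.5], array([ 448. , -335.5,   44. ]))
(358.0, [252.5, 218.5], array([ 391.2, -313.8,   44. ]))
(147.5, [505.5, 38.5], array([ 466.5, -565.6,   44. ]))
[ 393   15  119  202 2843] [434.7 161. ] [ 384.5 -494.2   44. ]
[ 240   97   26   53 1222] [252.4 120.6] [ 480.1 -347.7   44. ]
[242 230  22  34 648] [251.4 245.9] [ 362.8 -301.7   44. ]
```

View pics/w1.png

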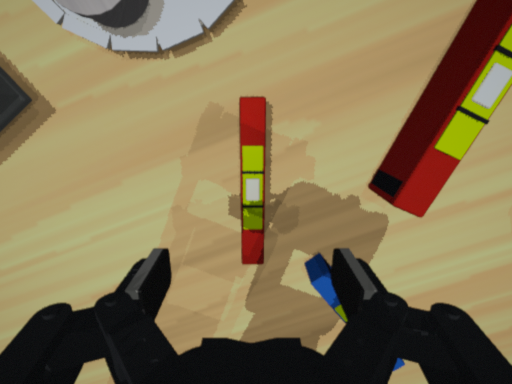

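The wrist view shows the red level upright at columns 240-266, rows 97-264, centred between the fingers. Its middle is near (420,-324.6) and its yaw is -20.9°. The blue one stays clear of the fingers. I'll descend, grip and lift.

>>> step_arm --increments "0.001 0.0015 0.05 0 0 0 0;0.001 0.0015 0.1 0 0 0 0;0.001 0.0015 0.135 0 0 0 60;0.001 0.0015 0.151 0 0 0 60;0.001 0.0015 0.151 0 0 0 60;0.001 0.0015 0.151 0 0 0 255;0.001 0.0015 0.151 0 0 0 255;0.001 0.0015 0.151 0 0 0 255;0.001 0.0015 0.151 0 0 0 255;0.001 0.0015 0.151 0 0 0 255;0.001 0.0015 0.151 0 0 0 255" --grip_force 40

```text
time: 2.25
eef_pos: [421.7, -324.9, 12.4]
tcp_rot: [179.9, -0.2, -20.9]
contact_force: [-2.0, -0.2, 6.2]
gripper_width: 23.4
gripper_force: 40.8
```

>>> step_arm --increments "0 0 -0.03 0 0 0 255;0 0 -0.08 0 0 0 255;0 0 -0.13 0 0 0 255;-0.022 -0.2925 -0.188 0 0 -126.9 255;-0.022 -0.2925 -0.188 0 0 -126.9 255;-0.022 -0.2925 -0.188 0 0 -126.9 255;-0.022 -0.2925 -0.188 0 0 -126.9 255;-0.022 -0.2925 -0.188 0 0 -126.9 255;-0.022 -0.2925 -0.188 0 0 -126.9 255;-0.022 -0.2925 -0.188 0 0 -126.9 255;-0.022 -0.2925 -0.188 0 0 -126.9 255;-0.022 -0.2925 -0.188 0 0 -126.9 255"

```text
time: 3.45
eef_pos: [503.9, -41.3, 197.6]
tcp_rot: [-179.9, 0.0, 56.9]
contact_force: [0.0, -0.7, -2.3]
gripper_width: 23.5
gripper_force: 40.3
```

>>> step_arm --increments "0 0 0 0 0 -49 255;0 0 0 0 0 -49 255;0 0 0 0 0 -49 255;0 0 0 0 0 -49 255;0 0 0 0 0 -49 255;0 0 0 0 0 -49 255;0 0 0 0 0 -49 255;0 0 0 0 0 -49 255"

```text
time: 4.25
eef_pos: [504.1, -42.2, 197.8]
tcp_rot: [-180.0, -0.0, 105.3]
contact_force: [0.5, 0.5, -1.7]
gripper_width: 23.3
gripper_force: 40.3
```

Run:
```python
from lv import *
c=wristcal(); im=camera("wrist")[:,:,::-1].copy(); s=observe()
cv2.imwrite("pics/w2.png",im); np.savez("w2.npz",**c); print(s['time'],s['eef_pos'].round(1),s['tcp_rot'].round(2))
for n in("scene","top"): cv2.imwrite(f"pics/{n}2.png",camera(n)[:,:,::-1])
```

```text
4.3 [504.2 -42.3 197.9] [-1.7997e+02 -2.0000e-02  1.0530e+02]
```

View pics/w2.png

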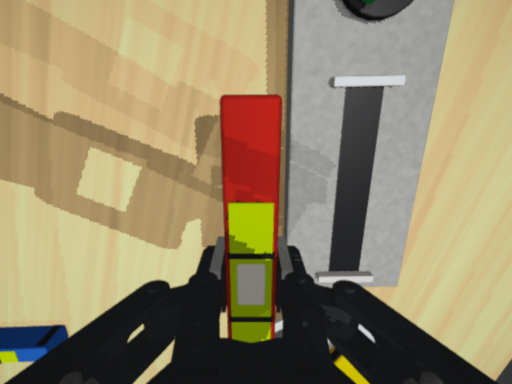

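The wrist view shows the whole strip: corners near (345,87), (383,87), (363,272) and (330,272), with stops at (368,81) and (344,277). The level is gripped, its window lines at rows 256 and 320, column 251. Next I'll measure all of these.

Run:
```python
from lv import *
im=cv2.imread("pics/w2.png");c=dict(np.load("w2.npz"))
hsv=cv2.cvtColor(im,cv2.COLOR_BGR2HSV); m=cv2.inRange(hsv,(0,0,0),(180,90,70)); mm=np.zeros_like(m);mm[84:272,325:392]=m[84:272,325:392]
cs,_=cv2.findContours(mm,cv2.RETR_EXTERNAL,cv2.CHAIN_APPROX_NONE);k=max(cs,key=cv2.contourArea)
q=cv2.approxPolyDP(k,6,True)[:,0];print("strip quad",q.tolist())
r=k[:,0];rows=[(y,r[r[:,1]==y,0].min(),r[r[:,1]==y,0].max()) for y in(95,130,180,225,265)];print(rows)
for z in(66,70,74,78):
    A=np.array([[onz(c,(a,y),z),onz(c,(b+1,y),z)] for y,a,b in rows]);
    w=np.linalg.norm(A[:,1]-A[:,0],axis=1);mid=A.mean(1);d=mid[0]-mid[-1]
    print(z,"widths",w.round(1),"yaw",np.degrees(np.arctan2(d[1],d[0])).round(2))
# stops
b=cv2.inRange(hsv,(0,0,185),(180,40,255)); 
for n,st in(("far",(325,68,412,95)),("near",(312,265,378,290))):
    x0,y0,x1,y1=st;p=cv2.findNonZero(b[y0:y1,x0:x1])+np.array([x0,y0]);R=cv2.minAreaRect(p);print(n,R,[onz(c,R[0],z).round(1) for z in(76,80,84)])
    print([onz(c,v,80).round(0)[:2] for v in cv2.boxPoints(R)])
# level in hand
s=observe()
for y in(256,320): print("line",onz(c,(251,y),0)[:2].round(1),[onz(c,(251,y),z).round(1) for z in(225,230,235)])
print([onz(c,v,230).round(1) for v in((222,96),(281,96))])
# top/scene triangulation of stops
t=cv2.imread("pics/top2.png");ss=cv2.imread("pics/scene2.png")
for nm,i,roi in(("top",t,(150,125,275,200)),("scene",ss,(190,195,310,280))):
    for n,R,q in blobs(i,(0,0,170),(180,60,255),roi,6)[:5]: print(nm,n,np.round(R[0],1),np.round(R[1],1))
    for n,R,q in blobs(i,(45,120,60),(85,255,255),roi,6)[:2]: print(nm,"green",n,np.round(R[0],1),np.round(R[1],1),R[2])
```

```text
strip quad [[382, 86], [357, 87], [346, 103], [329, 270], [358, 268]]
[(95, np.int32(355), np.int32(381)), (130, np.int32(343), np.int32(376)), (180, np.int32(338), np.int32(370)), (225, np.int32(333), np.int32(363)), (265, np.int32(330), np.int32(358))]
66 widths [24.9 32.5 33.4 33.1 32.5] yaw 104.21
70 widths [24.5 32.  32.9 32.6 32. ] yaw 104.21
74 widths [24.1 31.5 32.4 32.1 31.6] yaw 104.21
78 widths [23.8 31.1 31.9 31.6 31.1] yaw 104.21
far ((369.9849853515625, 80.17300415039062), (9.43480396270752, 70.13386535644531), 88.9583740234375) [array([578.4,  80.6,  76. ]), array([576.9,  79.9,  80. ]), array([575.5,  79.2,  84. ])]
[array([547.,  75.]), array([604.,  92.]), array([607.,  85.]), array([549.,  68.])]
near ((345.5076904296875, 279.36151123046875), (5.807196617126465, 53.11564254760742), 88.78113555908203) [array([ 632. , -115.5,   76. ]), array([ 629.8, -113.2,   80. ]), array([ 627.5, -110.9,   84. ])]
[array([ 601., -118.]), array([ 656., -102.]), array([ 659., -108.]), array([ 604., -125.])]
line [ 535.9 -158. ] [array([500.8, -30. , 225. ]), array([500. , -27.2, 230. ]), array([499.2, -24.4, 235. ])]
line [ 564.6 -262.8] [array([510.4, -65.4, 225. ]), array([509.2, -61. , 230. ]), array([508. , -56.6, 235. ])]
[array([472. ,  34.6, 230. ]), array([493. ,  40.3, 230. ])]
top 14.0 [251.8 147.4] [17.7  1.8]
top 9.0 [188. 162.] [14.6  1.5]
top green 69.0 [163.4 169.2] [16.1  5.7] 18.434947967529297
scene 10.0 [192. 198.] [6. 4.]
scene green 68.5 [286.1 237.7] [20.1  6.7] 63.43495178222656
```

Run:
```python
from lv import *
c=dict(np.load("w2.npz"));ct=calibration("top");cs=calibration("scene")
f=tri(ct,(188,162),c,(370,80.2));n=tri(ct,(251.8,147.4),c,(345.5,279.4));print(f,n,(f[0]+n[0])/2)
for z in(70,84): print(onz(ct,(188,162),z),onz(ct,(251.8,147.4),z-6))
im=cv2.imread("pics/w2.png")
A=np.array([[onz(c,(a,y),70),onz(c,(b+1,y),70)] for y,a,b in((130,343,376),(180,338,370),(225,333,363),(265,330,358))])
e=A[:,1];d=np.polyfit(e[:,1],e[:,0],1);e0=A[:,0];d0=np.polyfit(e0[:,1],e0[:,0],1);print("edges yaw",90-np.degrees(np.arctan([d[0],d0[0]])), "mid x at y=-17:",(np.polyval(d,-17)+np.polyval(d0,-17))/2)
print("green",tri(ct,(163.4,169.2),cs,(286.1,237.7)))
```

```text
(array([585.83893215,  85.19714756,  55.02510094]), np.float64(1.9586123590301017)) (array([ 631.83637868, -114.63081389,   77.19203162]), np.float64(1.017363030394832)) [608.83765542 -14.71683316  66.10856628]
[583.07412505  84.17256305  70.        ] [ 635.07721266 -114.67914218   64.        ]
[580.66231601  82.31130485  84.        ] [ 632.10386027 -114.34081273   78.        ]
edges yaw [105.4088888  105.43960205] mid x at y=-17: 603.9390683499676
green (array([551.58208923, 154.20461189, 107.33572716]), np.float64(4.037960998103994))
```

>>> step_arm --increments "0 0.05 0 0 0 0 255;0 0.1026 0.01 0 0 0 255;0 0.1026 0.05 0 0 0 255;0 0.1026 0.09 0 0 0 255;0 0.1026 0.1 0 0 0 255;0 0.1026 0.1 0 0 0 255"

```text
time: 5.0
eef_pos: [601.6, -15.0, 95.9]
tcp_rot: [-179.7, -0.1, 105.4]
contact_force: [0.2, 0.9, -2.2]
gripper_width: 23.5
gripper_force: 40.6
```

>>> step_arm --increments "0 0 0.004 0 0 0 255;0 0 0.008 0 0 0 255;0 0 0.010 0 0 0 255;0 0 0.010 0 0 0 255"

```text
time: 5.4
eef_pos: [603.8, -15.3, 89.3]
tcp_rot: [179.9, 0.0, 105.4]
contact_force: [-0.4, 0.9, -2.1]
gripper_width: 23.5
gripper_force: 40.7
```

>>> step_arm --increments "0 0 0.0015 0 0 0 255;0 0 0.003 0 0 0 255;0 0 0.003 0 0 0 255"

```text
time: 5.7
eef_pos: [604.1, -15.2, 86.4]
tcp_rot: [179.9, 0.0, 105.4]
contact_force: [0.2, -1.6, 2.0]
gripper_width: 23.6
gripper_force: 41.4
```

Run:
```python
from lv import *
c=wristcal(); im=camera("wrist")[:,:,::-1].copy(); s=observe()
cv2.imwrite("pics/w3.png",im); np.savez("w3.npz",**c); print(s['time'],s['eef_pos'].round(1),s['contact_force'])
```

```text
5.75 [604.1 -15.2  86.4] [-0.33835108 -0.66641803  3.05720414]
```

View pics/w3.png

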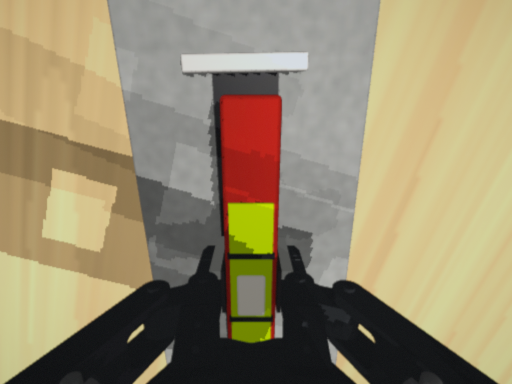

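The level stands over the strip. The stop's base is at about row 73, the level's far end at row 96, and the strip spans columns 213-279 against the level's 221-281. I'll work out the end gap.

Run:
```python
from lv import *
c=dict(np.load("w3.npz")); u=np.array([np.cos(np.radians(105.4)),np.sin(np.radians(105.4)),0]);v=np.array([u[1],-u[0],0]);T=np.array([604.1,-15.2,0])
f=lambda px,z:(np.round((onz(c,px,z)-T)@u,1),np.round((onz(c,px,z)-T)@v,1))
for z in(80,84,87): print("stop top inner edge",z,f((245,71),z),f((183,71),z),f((307,71),z))
for z in(72,76,79): print("strip end",z,f((213,74.5),z),f((279,74.5),z))
for z in(118,120): print("level end",z,f((222,96),z),f((281,96),z),"lines",f((251,256),z),f((251,320),z))
```

```text
stop top inner edge 80 (np.float64(94.8), np.float64(-2.9)) (np.float64(94.8), np.float64(-33.0)) (np.float64(94.8), np.float64(27.2))
stop top inner edge 84 (np.float64(94.4), np.float64(-2.8)) (np.float64(94.4), np.float64(-32.1)) (np.float64(94.4), np.float64(26.5))
stop top inner edge 87 (np.float64(94.1), np.float64(-2.8)) (np.float64(94.1), np.float64(-31.5)) (np.float64(94.1), np.float64(25.9))
strip end 72 (np.float64(93.9), np.float64(-19.5)) (np.float64(93.9), np.float64(14.4))
strip end 76 (np.float64(93.6), np.float64(-19.0)) (np.float64(93.6), np.float64(14.1))
strip end 79 (np.float64(93.3), np.float64(-18.6)) (np.float64(93.3), np.float64(13.8))
level end 118 (np.float64(82.5), np.float64(-10.8)) (np.float64(82.5), np.float64(11.0)) lines (np.float64(15.3), np.float64(-0.1)) (np.float64(-19.9), np.float64(-0.1))
level end 120 (np.float64(82.5), np.float64(-10.6)) (np.float64(82.5), np.float64(10.8)) lines (np.float64(16.5), np.float64(-0.1)) (np.float64(-18.1), np.float64(-0.1))
```

Along the strip it is within about 2 mm and across it about 2.5 mm, so I'll release, retreat and check.

>>> step_arm --increments "0 0 0.001 0 0 0 255;0 0 0.001 0 0 0 150;0 0 0.001 0 0 0 120;0 0 0.001 0 0 0 60;0 0 0.001 0 0 0 30;0 0 -0.03 0 0 0 0;0 0 -0.08 0 0 0 0;0 0 -0.13 0 0 0 0;0 0 -0.13 0 0 0 0;0 0 -0.13 0 0 0 0"

```text
time: 6.75
eef_pos: [604.5, -15.3, 217.7]
tcp_rot: [179.8, 0.1, 105.4]
contact_force: [0.7, 0.1, -0.6]
gripper_width: 85.4
gripper_force: 0.0
```

Run:
```python
from lv import *
c=wristcal(); im=camera("wrist")[:,:,::-1].copy(); s=observe()
cv2.imwrite("pics/w4.png",im); np.savez("w4.npz",**c); print(s['time'],s['eef_pos'].round(1),s['contact_force'],s['tcp_rot'])
for n in("scene","top"): cv2.imwrite(f"pics/{n}4.png",camera(n)[:,:,::-1])
```

```text
6.8 [603.3 -15.2 215.3] [-0.81229455 -0.11393563  0.22446311] [1.79988295e+02 6.63416500e-03 1.05403137e+02]
```

View pics/w4.png

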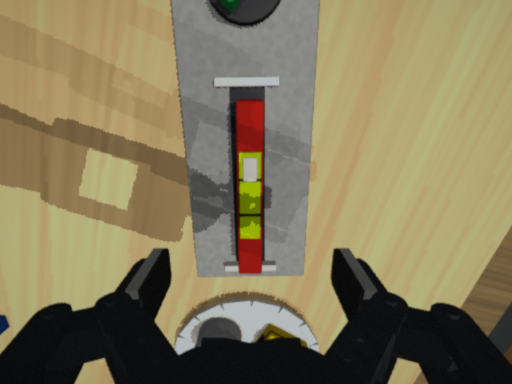

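The level stands on the strip between the stops, rows 99-273, columns 236-265. The bubble is at (250,167), at the foot end, and the disc is at (245,5). I'll hover over the foot.

>>> step_arm --increments "0.176 -0.003 0.015 0 0 33.8 0;0.176 -0.003 0.015 0 0 33.8 0;0.176 -0.003 0.015 0 0 33.8 0;0.176 -0.003 0.015 0 0 33.8 0;0.176 -0.003 0.015 0 0 33.8 0;0.176 -0.003 0.015 0 0 33.8 0;0.176 -0.003 0.015 0 0 33.8 0"

```text
time: 7.6
eef_pos: [553.7, 152.8, 199.3]
tcp_rot: [-179.9, 0.1, 71.6]
contact_force: [0.6, 0.1, -0.4]
gripper_width: 85.8
gripper_force: 0.0
```

Run:
```python
from lv import *
c=wristcal(); im=camera("wrist")[:,:,::-1].copy(); s=observe()
cv2.imwrite("pics/w5.png",im); np.savez("w5.npz",**c); print(s['time'],s['eef_pos'].round(1),s['contact_force'],s['tcp_rot'])
for n,r,b in blobs(im,(45,120,40),(85,255,255),(0,0,512,384),60): print(n,r,[onz(c,q,118).round(0)[:2] for q in b],onz(c,r[0],118))
# level check
c4=dict(np.load("w4.npz"));u=np.array([np.cos(np.radians(105.4)),np.sin(np.radians(105.4)),0]);v=np.array([u[1],-u[0],0]);S=np.array([602.5,-18.8,0])
for p,z in(((250.5,99),122),((250.5,273),114),((247,86.5),87),((250,272),83)): d=onz(c4,p,z)-S;print(p,(d@u).round(1),(d@v).round(1))
```

```text
7.65 [553.9 152.6 199.7] [-0.60008558 -0.29061752  0.2537578 ] [-1.79957270e+02  3.95506100e-02  7.15777792e+01]
1062.5 ((249.5, 197.0), (68.0, 17.0), 90.0) [array([557., 187.]), array([570., 183.]), array([551., 126.]), array([537., 130.])] [554.15570072 157.71582367 118.        ]
(250.5, 99) 85.7 3.1
(250.5, 273) -81.6 3.0
(247, 86.5) 96.8 0.0
(250, 272) -101.1 2.5
```

View pics/w5.png

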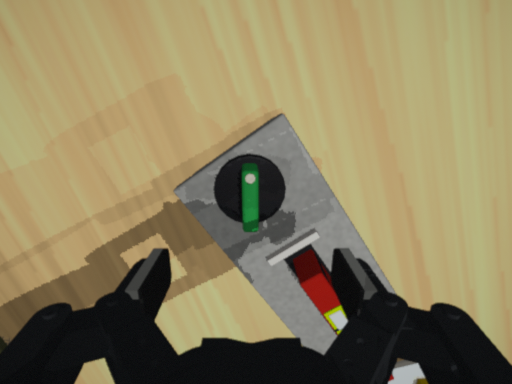

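Against the strip frame the level sits at +85.7/-81.6 along and about 3 mm across, so it is well placed. The disc is centred at (250,188) and the bar, running vertically in the picture, matches tool yaw 71.6. I'll descend with the fingers part open.

>>> step_arm --increments "0.004 -0.001 0.04 0 0 0 130;0.004 -0.001 0.075 0 0 0 130;0.004 -0.001 0.085 0 0 0 130;0.004 -0.001 0.09 0 0 0 130;0.004 -0.001 0.09 0 0 0 130;0.004 -0.001 0.09 0 0 0 130"

```text
time: 8.25
eef_pos: [555.6, 157.8, 112.4]
tcp_rot: [179.8, -0.1, 71.6]
contact_force: [0.2, -0.3, 0.8]
gripper_width: 42.1
gripper_force: 0.0
```

>>> step_arm --increments "0 0 0.002 0 0 0 130;0 0 0.004 0 0 0 130;0 0 0.004 0 0 0 130"

```text
time: 8.55
eef_pos: [554.2, 157.9, 106.6]
tcp_rot: [180.0, -0.0, 71.6]
contact_force: [0.2, 0.6, -0.2]
gripper_width: 41.9
gripper_force: 0.0
```

>>> step_arm --increments "0 0 0.002 0 0 0 130;0 0 0.004 0 0 0 130;0 0 0.006 0 0 0 130;0 0 0.006 0 0 0 130"

```text
time: 8.95
eef_pos: [553.8, 157.8, 99.8]
tcp_rot: [-180.0, 0.0, 71.6]
contact_force: [-0.5, 0.3, 0.3]
gripper_width: 42.0
gripper_force: 0.0
```

>>> step_arm --increments "0 0 0.002 0 0 0 130;0 0 0.004 0 0 0 130;0 0 0.004 0 0 0 130"

```text
time: 9.25
eef_pos: [553.8, 157.8, 95.9]
tcp_rot: [-180.0, 0.0, 71.6]
contact_force: [0.3, 0.8, 0.1]
gripper_width: 41.6
gripper_force: 0.0
```

>>> step_arm --increments "0 0 0 0 0 0 255;0 0 0 0 0 0 255;0 0 0 0 0 0 255;0 0 0 0 0 0 255;0 0 0 0 0 0 255" --grip_force 50

```text
time: 9.75
eef_pos: [554.1, 157.8, 96.3]
tcp_rot: [-180.0, 0.0, 71.6]
contact_force: [0.8, -1.6, -0.4]
gripper_width: 12.9
gripper_force: 52.3
```

>>> step_arm --increments "0 0 0.001 0 0 0 255;0 0 0.002 0 0 0 255;0 0 0.003 0 0 0 255;0 0 0.003 0 0 0 255"

```text
time: 10.15
eef_pos: [554.3, 158.2, 93.8]
tcp_rot: [180.0, -0.0, 71.6]
contact_force: [-0.6, 1.9, 4.1]
gripper_width: 13.0
gripper_force: 52.9
```

Gripped (about 13 mm against the 14 mm bar) and the spring is being pressed. I'll press further to about 14 N.

>>> step_arm --increments "0 0 0.001 0 0 0 255;0 0 0.002 0 0 0 255;0 0 0.003 0 0 0 255;0 0 0.003 0 0 0 255"

```text
time: 10.55
eef_pos: [554.5, 158.7, 91.4]
tcp_rot: [180.0, -0.1, 71.6]
contact_force: [-2.5, 4.9, 7.5]
gripper_width: 12.9
gripper_force: 53.2
```

>>> step_arm --increments "0 0 0.001 0 0 0 255;0 0 0.0015 0 0 0 255;0 0 0.0015 0 0 0 255"

```text
time: 10.85
eef_pos: [554.6, 158.9, 90.2]
tcp_rot: [180.0, -0.1, 71.6]
contact_force: [-3.3, 5.8, 8.5]
gripper_width: 13.0
gripper_force: 53.3
```

>>> step_arm --increments "0 0 0.001 0 0 0 255;0 0 0.0015 0 0 0 255;0 0 0.0015 0 0 0 255"

```text
time: 11.15
eef_pos: [554.8, 159.2, 89.4]
tcp_rot: [179.9, -0.1, 71.6]
contact_force: [-3.6, 5.5, 11.1]
gripper_width: 12.9
gripper_force: 53.7
```

Run:
```python
from lv import *
for i in range(4): s=observe(); im=camera("wrist"); print(s['eef_pos'].round(2),s['contact_force'].round(1),s['ft_torque'].round(2))
cv2.imwrite("pics/w6.png",im[:,:,::-1])
for n,c in(("scene",1),("top",1)): cv2.imwrite(f"pics/{n}6.png",camera(n)[:,:,::-1])
t=cv2.imread("pics/top6.png")[120:195,150:275]; w=cv2.imread("pics/w6.png")
cv2.imwrite("pics/c6.png",np.vstack([cv2.resize(t,(500,300),interpolation=cv2.INTER_CUBIC),cv2.resize(w,(400,300))[:,:400].repeat(1,1) if 0 else cv2.copyMakeBorder(cv2.resize(w,(400,300)),0,0,50,50,0)]))
```

```text
[554.83 159.17  89.37] [-3.6  5.5 11.1] [0.44 0.95 0.02]
[554.83 159.15  89.37] [-3.6  5.1 10.4] [0.48 0.98 0.  ]
[554.84 159.15  89.4 ] [-4.4  6.3 10.6] [0.4  0.87 0.01]
[554.84 159.17  89.39] [-4.   6.3 10.2] [0.46 0.94 0.06]
```

View pics/c6.png

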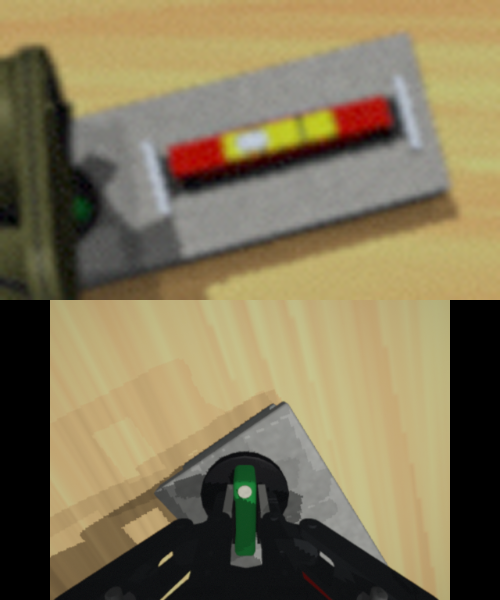

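The top crop shows the level with the bubble at the foot end, at crop (252,140), and unobstructed. The wrist crop shows the bar between the fingers. I'll write a bubble gauge from a profile along the level, then turn.

```bash
cat > bub.py <<'E'
from h import *
from scipy.ndimage import map_coordinates as mc
def cross(v,lev,up):
    i=np.where((v[:-1]<lev)&(v[1:]>=lev) if up else (v[:-1]>=lev)&(v[1:]<lev))[0]
    return i+(lev-v[i])/(v[i+1]-v[i])
def bub():
    im=np.mean([camera("top") for _ in range(2)],0); a,b=np.array([193,160.]),np.array([247.5,148.]) # foot end first
    n=400;d=(b-a)/np.linalg.norm(b-a);w=np.array([-d[1],d[0]]);P=a+np.linspace(0,1,n)[:,None]*(b-a)
    pr=np.mean([[mc(im[...,k],[(P+o*w)[:,1],(P+o*w)[:,0]],order=1) for k in range(3)] for o in(-.7,0,.7)],0)
    G,B=pr[1],pr[2]; g=cross(G,(G.max()+G.min())/2,True)[0],cross(G,(np.median(G[200:300])+G.min())/2,False)[-1]
    lev=(np.percentile(B,98)+np.percentile(B,20))/2;e=cross(B,lev,True)[0],cross(B,lev,False)[-1]
    mm=170/ (len(P)*1.0)  # rough; scaled by the window below
    k=np.linalg.norm(b-a)/n*3.05
    print("window",np.round(g,1),round((g[1]-g[0])*k,1),"mm; bubble",np.round(e,1),round((e[1]-e[0])*k,1),"mm; towards foot:",round((sum(g)-sum(e))/2*k,1),"mm")
    s=observe();print(s['time'],s['eef_pos'].round(2),s['contact_force'].round(1),s['ft_torque'].round(2),s['gripper_width'].round(1))
if __name__=="__main__": bub()
E
python3 bub.py
```

```text
window [ 90.1 297.8] 88.4 mm; bubble [114.6 175.2] 25.8 mm; towards foot: 20.9 mmTraceback (most recent call last):
  File "bub.py", line 16, in <module>
    if __name__=="__main__": bub()
                             ~~~^^
  File "bub.py", line 15, in bub
    s=observe();print(s['time'],s['eef_pos'].round(2),s['contact_force'].round(1),s['ft_torque'].round(2),s['gripper_width'].round(1))
                                                                                                          ^^^^^^^^^^^^^^^^^^^^^^^^
AttributeError: 'float' object has no attribute 'round'
```

>>> step_arm --increments "0 0 0.0005 0 0 3 255;0 0 0.001 0 0 6 255;0 0 0.0014 0 0 9 255;0 0 0.0018 0 0 12 255;0 0 0.002 0 0 15 255;0 0 0.002 0 0 17 255;0 0 0.002 0 0 17 255"

```text
time: 12.25
eef_pos: [555.2, 158.9, 87.6]
tcp_rot: [179.9, -0.2, 54.6]
contact_force: [-2.5, 4.3, 11.1]
gripper_width: 13.1
gripper_force: 53.7
```

```bash
python3 bub.py
```

```text
window [ 89.6 296.4] 88.0 mm; bubble [128.7 190.5] 26.3 mm; towards foot: 14.2 mmTraceback (most recent call last):
  File "bub.py", line 16, in <module>
    if __name__=="__main__": bub()
                             ~~~^^
  File "bub.py", line 15, in bub
    s=observe();print(s['time'],s['eef_pos'].round(2),s['contact_force'].round(1),s['ft_torque'].round(2),s['gripper_width'].round(1))
                                                                                                          ^^^^^^^^^^^^^^^^^^^^^^^^
AttributeError: 'float' object has no attribute 'round'
```

>>> step_arm --increments "0 0 0.0005 0 0 0 255;0 0 0.0005 0 0 0 255;0 0 0.0005 0 0 0 255;0 0 0.0005 0 0 0 255;0 0 0.0005 0 0 0 255;0 0 0.0005 0 0 0 255;0 0 0.0005 0 0 0 255;0 0 0.0005 0 0 0 255;0 0 0.0005 0 0 0 255;0 0 0.0005 0 0 0 255;0 0 0.0005 0 0 0 255;0 0 0.0005 0 0 0 255"

```text
time: 13.55
eef_pos: [555.3, 159.0, 87.3]
tcp_rot: [179.9, -0.2, 54.6]
contact_force: [-3.6, 4.9, 11.8]
gripper_width: 12.8
gripper_force: 53.8
```

```bash
sed -i "s/,s\['gripper_width'\].round(1)//" bub.py; python3 bub.py
```

```text
window [ 89.6 296.6] 88.1 mm; bubble [146.9 204.6] 24.5 mm; towards foot: 7.4 mm
13.65 [555.3  158.96  87.29] [-4.   4.4 10.9] [ 0.43  0.84 -0.14]
```

>>> step_arm --increments "0 0 0 0 0 0 255;0 0 0 0 0 0 255;0 0 0 0 0 0 255;0 0 0 0 0 0 255;0 0 0 0 0 0 255;0 0 0 0 0 0 255;0 0 0 0 0 0 255;0 0 0 0 0 0 255;0 0 0 0 0 0 255;0 0 0 0 0 0 255;0 0 0 0 0 0 255;0 0 0 0 0 0 255"

```text
time: 14.85
eef_pos: [555.3, 159.0, 87.3]
tcp_rot: [179.9, -0.2, 54.6]
contact_force: [-2.8, 3.6, 11.6]
gripper_width: 12.8
gripper_force: 53.8
```

```bash
python3 bub.py
```

```text
window [ 89.4 296.8] 88.3 mm; bubble [147.7 205.5] 24.6 mm; towards foot: 7.0 mm
14.95 [555.3  158.97  87.28] [-2.9  5.5 12. ] [ 0.42  0.86 -0.17]
```

>>> step_arm --increments "0 0 0.0003 0 0 3 255;0 0 0.0006 0 0 6 255;0 0 0.0009 0 0 9 255;0 0 0.0012 0 0 12 255;0 0 0.0015 0 0 15 255;0 0 0.0017 0 0 15 255;0 0 0.0017 0 0 15 255;0 0 0.0017 0 0 15 255;0 0 0.0017 0 0 15 255;0 0 0.0017 0 0 15 255;0 0 0.0017 0 0 15 255;0 0 0.0017 0 0 15 255"

```text
time: 16.15
eef_pos: [555.7, 158.5, 85.7]
tcp_rot: [179.9, -0.2, 39.6]
contact_force: [-1.8, 4.0, 11.1]
gripper_width: 12.9
gripper_force: 53.9
```

>>> step_arm --increments "0 0 0.0003 0 0 0 255;0 0 0.0003 0 0 0 255;0 0 0.0003 0 0 0 255;0 0 0.0003 0 0 0 255;0 0 0.0003 0 0 0 255;0 0 0.0003 0 0 0 255;0 0 0.0003 0 0 0 255;0 0 0.0003 0 0 0 255;0 0 0.0003 0 0 0 255;0 0 0.0003 0 0 0 255;0 0 0.0003 0 0 0 255;0 0 0.0003 0 0 0 255"

```text
time: 17.35
eef_pos: [555.8, 158.5, 85.6]
tcp_rot: [179.9, -0.2, 39.6]
contact_force: [-2.0, 4.1, 11.5]
gripper_width: 13.2
gripper_force: 54.0
```

```bash
python3 bub.py
python3 - <<'E'
from h import *
t=camera("top")[:,:,::-1][135:175,180:260].copy(); s=camera("scene")[:,:,::-1][185:265,185:315].copy()
cv2.imwrite("pics/c7.png",np.vstack([cv2.resize(t,(560,280),interpolation=cv2.INTER_CUBIC),cv2.resize(s,(560,310),interpolation=cv2.INTER_CUBIC)]))
E
```

```text
window [ 89.  295.8] 88.0 mm; bubble [163.4 224.4] 26.0 mm; towards foot: -0.7 mm
17.45 [555.75 158.54  85.6 ] [-2.1  2.3 12. ] [ 0.06  0.76 -0.19]
```

View pics/c7.png

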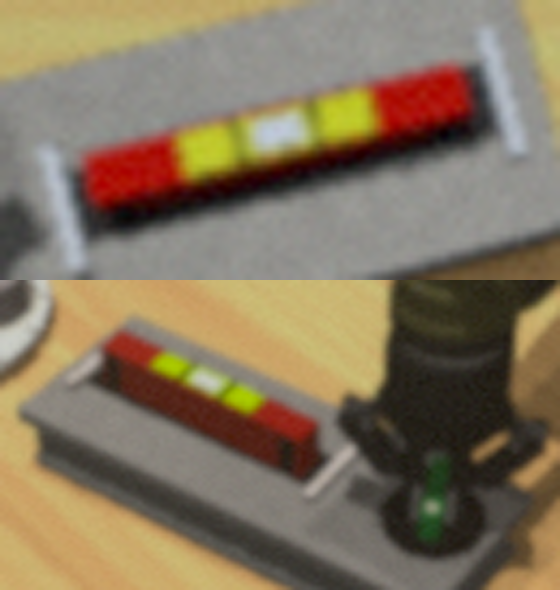

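The bubble sits mid-way between the lines (243 and 312, bubble 250-308). I'll press slightly more to make sure of the stop and recheck.

>>> step_arm --increments "0 0 0.001 0 0 0 255;0 0 0.0015 0 0 0 255;0 0 0.0015 0 0 0 255;0 0 0.0015 0 0 0 255;0 0 0.0015 0 0 0 255;0 0 0.0015 0 0 0 255;0 0 0.0015 0 0 0 255;0 0 0.0015 0 0 0 255;0 0 0.0015 0 0 0 255;0 0 0.0015 0 0 0 255;0 0 0.0015 0 0 0 255;0 0 0.0015 0 0 0 255"

```text
time: 18.75
eef_pos: [556.2, 158.8, 84.9]
tcp_rot: [179.9, -0.3, 39.6]
contact_force: [-2.9, 3.5, 15.2]
gripper_width: 12.9
gripper_force: 54.4
```

>>> step_arm --increments "0 0 0 0 0 0 255;0 0 0 0 0 0 255;0 0 0 0 0 0 255;0 0 0 0 0 0 255;0 0 0 0 0 0 255;0 0 0 0 0 0 255;0 0 0 0 0 0 255;0 0 0 0 0 0 255;0 0 0 0 0 0 255;0 0 0 0 0 0 255"

```text
time: 19.75
eef_pos: [556.2, 158.8, 84.9]
tcp_rot: [179.9, -0.3, 39.6]
contact_force: [-3.1, 3.4, 14.7]
gripper_width: 13.6
gripper_force: 54.4
```

```bash
python3 bub.py;python3 bub.py
```

```text
window [ 88.4 295.6] 88.1 mm; bubble [169.4 229.1] 25.4 mm; towards foot: -3.1 mm
19.85 [556.23 158.78  84.93] [-3.2  3.9 15. ] [ 0.24  0.86 -0.22]
window [ 88.4 295.6] 88.2 mm; bubble [169.3 229.1] 25.5 mm; towards foot: -3.1 mm
19.95 [556.21 158.78  84.94] [-3.3  2.9 15.3] [ 0.26  0.82 -0.21]
```

The bubble still moved, so it was possibly not fully at the stop. I'll press once more.

>>> step_arm --increments "0 0 0.001 0 0 0 255;0 0 0.002 0 0 0 255;0 0 0.002 0 0 0 255;0 0 0.002 0 0 0 255;0 0 0.002 0 0 0 255;0 0 0.002 0 0 0 255;0 0 0.002 0 0 0 255;0 0 0.002 0 0 0 255;0 0 0.002 0 0 0 255;0 0 0.002 0 0 0 255;0 0 0.002 0 0 0 255;0 0 0.002 0 0 0 255"

```text
time: 21.15
eef_pos: [556.8, 159.1, 84.1]
tcp_rot: [179.9, -0.3, 39.6]
contact_force: [-4.2, 3.9, 18.7]
gripper_width: 13.4
gripper_force: 55.1
```

>>> step_arm --increments "0 0 0 0 0 0 255;0 0 0 0 0 0 255;0 0 0 0 0 0 255;0 0 0 0 0 0 255;0 0 0 0 0 0 255;0 0 0 0 0 0 255;0 0 0 0 0 0 255;0 0 0 0 0 0 255;0 0 0 0 0 0 255;0 0 0 0 0 0 255"

```text
time: 22.15
eef_pos: [556.8, 159.1, 84.1]
tcp_rot: [179.9, -0.4, 39.6]
contact_force: [-4.9, 3.7, 19.7]
gripper_width: 13.1
gripper_force: 55.1
```

```bash
python3 bub.py;python3 bub.py
```

```text
window [ 87.9 294.7] 88.0 mm; bubble [177.  235.6] 24.9 mm; towards foot: -6.4 mm
22.25 [556.77 159.08  84.11] [-4.6  4.2 20.4] [ 0.26  1.1  -0.22]
window [ 88.1 294.4] 87.8 mm; bubble [177.  235.7] 25.0 mm; towards foot: -6.4 mm
22.35 [556.76 159.1   84.11] [-4.7  3.7 19.6] [ 0.24  1.13 -0.23]
```

Pressing further stays stiff, about 6 N/mm against about 1.4 N/mm for the spring. So the stop was reached at about 8 N and what I see now is a soft stop. I'll ease back to about 13 N, where the bubble is centred.

>>> step_arm --increments "0 0 -0.001 0 0 0 255;0 0 -0.0023 0 0 0 255;0 0 -0.0023 0 0 0 255;0 0 -0.0023 0 0 0 255;0 0 -0.0023 0 0 0 255;0 0 -0.0023 0 0 0 255;0 0 -0.0023 0 0 0 255;0 0 -0.0023 0 0 0 255;0 0 -0.0023 0 0 0 255;0 0 -0.0023 0 0 0 255;0 0 -0.0023 0 0 0 255;0 0 -0.0023 0 0 0 255"

```text
time: 23.55
eef_pos: [556.2, 158.8, 85.1]
tcp_rot: [179.9, -0.3, 39.6]
contact_force: [-2.6, 2.6, 13.7]
gripper_width: 13.1
gripper_force: 54.3
```

>>> step_arm --increments "0 0 0 0 0 0 255;0 0 0 0 0 0 255;0 0 0 0 0 0 255;0 0 0 0 0 0 255;0 0 0 0 0 0 255;0 0 0 0 0 0 255;0 0 0 0 0 0 255;0 0 0 0 0 0 255;0 0 0 0 0 0 255;0 0 0 0 0 0 255;0 0 0 0 0 0 255;0 0 0 0 0 0 255"

```text
time: 24.75
eef_pos: [556.2, 158.8, 85.0]
tcp_rot: [179.9, -0.3, 39.6]
contact_force: [-3.8, 3.0, 15.3]
gripper_width: 13.1
gripper_force: 54.3
```

```bash
python3 bub.py;python3 bub.py
```

```text
window [ 88.5 295.7] 88.1 mm; bubble [167.6 227.8] 25.6 mm; towards foot: -2.4 mm
24.85 [556.17 158.8   85.05] [-2.5  3.2 13.9] [ 0.29  0.84 -0.16]
window [ 88.4 295.6] 88.2 mm; bubble [167.5 227.6] 25.6 mm; towards foot: -2.3 mm
24.95 [556.19 158.82  85.04] [-3.5  3.3 14.6] [ 0.32  0.76 -0.18]
```

>>> step_arm --increments "0 0 -0.0006 0 0 -1.5 255;0 0 -0.0006 0 0 -1.5 255;0 0 -0.0006 0 0 -1.5 255;0 0 -0.0006 0 0 -1.5 255;0 0 -0.0006 0 0 -1.5 255;0 0 -0.0006 0 0 -1.5 255;0 0 -0.0006 0 0 -1.5 255;0 0 -0.0006 0 0 -1.5 255;0 0 -0.0006 0 0 -1.5 255;0 0 -0.0006 0 0 -1.5 255;0 0 -0.0006 0 0 -1.5 255;0 0 -0.0006 0 0 -1.5 255"

```text
time: 26.15
eef_pos: [556.1, 158.8, 85.4]
tcp_rot: [179.9, -0.3, 41.1]
contact_force: [-2.8, 4.0, 11.9]
gripper_width: 13.2
gripper_force: 54.2
```

>>> step_arm --increments "0 0 0 0 0 0 255;0 0 0 0 0 0 255;0 0 0 0 0 0 255;0 0 0 0 0 0 255;0 0 0 0 0 0 255;0 0 0 0 0 0 255;0 0 0 0 0 0 255;0 0 0 0 0 0 255;0 0 0 0 0 0 255;0 0 0 0 0 0 255;0 0 0 0 0 0 255;0 0 0 0 0 0 255"

```text
time: 27.35
eef_pos: [556.1, 158.9, 85.4]
tcp_rot: [179.9, -0.3, 41.1]
contact_force: [-2.0, 4.1, 12.8]
gripper_width: 13.5
gripper_force: 54.2
```

```bash
python3 bub.py;python3 bub.py
```

```text
window [ 88.4 295.8] 88.2 mm; bubble [164.1 226.3] 26.5 mm; towards foot: -1.3 mm
27.45 [556.05 158.82  85.37] [-2.6  4.6 13.3] [ 0.36  0.75 -0.05]
window [ 88.3 295.9] 88.3 mm; bubble [164.3 226.1] 26.3 mm; towards foot: -1.3 mm
27.55 [556.09 158.83  85.4 ] [-2.8  3.8 12.4] [ 0.42  0.76 -0.09]
```

The bubble is within 1.3 mm of centre and steady, pressed with about 13 N and gripped with 54 N. Handing in.

```bash
python3 -c "
from rig import *
print(hand_in())"
```

```text
the job is handed in; nothing more can be done
None
```

The job is handed in at about 27.6 s, with no verdict shown. The level stands on the strip, let go. The foot is still gripped and pressed with about 13 N, past where the push stiffened at about 8 N. The bubble is steady about 1 mm from centre. For the final trim I turned the foot back 1.5° anticlockwise.

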